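# Stand the wedged bottle in its block and snap its applicator home

## Robot

A 6-joint arm with a two-finger parallel gripper is mounted at the origin on a cart in front of the work surface, level with it; the furniture and walls round the work are solid. World frame = base frame: x ahead of the robot, y to its left, z up, the work surface at z = 0. Lengths are in mm, angles in rad, forces in N, time in s.
With the tool pointing down it reaches from about 275 to 1000 mm from the base axis. Payload 8.4 kg.
Tool frame: the origin (TCP) lies between the finger pads; the fingertips stand 22 mm ahead of it and the grasp point (between the pads) lies 3 mm ahead of it; z points along the fingers, y is the line along which they close (so a half turn about z gives the same grasp; the last joint's range is limited). The gripper opens to 85 mm and grips with 20 to 120 N. Pads are 22 mm wide; open, the fingers measure 114 mm over their backs; the gripper's body (76 mm by 85 mm) begins 54 mm behind the grasp point. The pads swing forward as they close: fully open they stand 13 mm farther back than shut.
Start: joints at [-1.189, 0.353, 1.633, -0, 1.155, -0.002], TCP at [234.028, -579.533, 253.281] pointing down, gripper open.
Joint ranges: [-2.63, 2.63], [-0.92, 2.1], [0.06, 2.66], [-1.3, 4.44], [0, 2.69], [-3.02, 3.02]. Speed limits (rad/s): [2.22, 2.22, 2.79, 3.14, 3.14, 3.14].

## Interface

Orientations are given as [roll, pitch, yaw] about the fixed x, y, z axes, in that order (R = Rz(yaw) Ry(pitch) Rx(roll)).
In Python, from rig import r, grab_frame gives the robot as it stands.
- The arm moves only by the shell command python3 -m inch 'ROWS' [FORCE]. ROWS is JSON, a list of rows, each a list of 7 numbers: the turn, a rotation vector about the tool's x, y, z as a fraction of full scale, then the shift along the tool's x, y, z as a fraction of full scale, then the closure, from 0 (fully open) to 1 (shut). In form: [[rx, ry, rz, dx, dy, dz, fingers], ...]. A call has 1 to 8 rows; each row shifts and turns the commanded pose from where the row before left it, along the tool's axes as they then stand; what a row does not reach is not made up. Full scale, the value 1, is 2.5 cm for a shift and pi rad for a turn. A row lasts 1/12 s, in which the tool goes at most 41.7 mm and 7.16 degrees, less where a joint would pass 70% of its speed; a pose out of reach is approached as far as the arm can. A call with a number of a shift or a turn outside -1 to 1 is refused whole. A call with a gripper value outside its range is refused whole. The fingers move at their own pace and stop on an object; FORCE is the grip in N (left out, the last holds). Time passes only in rows, so rows that do not move let the fingers close. It gives the time, the measured TCP pose, the force, the opening and the grip force at its end, in the units of the state.
- r.sense(): the state, without advancing time (a new reading comes with each control period).
- grab_frame(name): name is "scene" or "top" or "wrist"; returns a dict with "pixels" (384x512x3 uint8, red, green, blue), "z_map" (384x512 float32, mm along the optical axis (not along the pixel's ray), 0 where there is no reading), "vertical_fov" (degrees; the focal length in pixels is half the picture's height over the tangent of half this angle, whatever the lens; pixels are square), "cx", "cy" (the principal point, pixels), "cam_to_world" (4x4, takes a point from camera to world coordinates). Camera axes: x right, y down, z forward; pixel columns grow to the right and rows downward; lengths in mm; the calibration is good to about 2 mm. A picture is of the moment at which its call begins.
- r.sign_off(): hands the job in; it is judged then, once.
The state is a dict: "clock": time; "qpos": joint angles; "qvel": joint speeds; "joint_efforts": joint torques, N m; "eef_pos": TCP position; "tcp_rot": TCP orientation; "contact_force": force on the tool from outside, world axes, zero at the start; "wrist_torque": the same for the moment, N m; "opening": opening from 0.0 (shut) to 1.0 (fully open); "grasp_force": force on a finger pad.
Only numpy, scipy, OpenCV 4.12 (cv2) and the standard library are available. Lean on these libraries where they do the work, as an engineer would, in place of code of your own. Each camera call takes 0.05 s, during which the arm holds its last target. There are 200 camera calls.

## Task

The empty brown glass applicator bottle has dropped slantwise into the narrow end bay of the sorting tray and wedged there: free it and stand it upright in the well of the wooden anti-tip block. Then take the applicator with the thin round rod from the drip rack, lower its rod through the bottle's narrow neck and press it down, gently because the bottle is glass, until the stopper has snapped in and its flange sits fully down on the rim. Leave the paddle hanging in the rack and do not disturb the jars and the other things in the tray.

Things in the scene. Friction and masses are not known exactly. Their poses are not given: they have to be found in the camera images.
- bottle: Empty brown glass bottle, loose, 0.12 kg, 104 mm high: body 36 mm wide up to 78 mm, shoulder to 87, neck 22 mm wide (25 mm bead at 96 to 100). Origin at its foot's centre, z out of the mouth. At the start it leans 38 degrees, mouth out over the tray's front (-x) rim, foot wedged in the bay. Pull it out along its axis; above 45 mm from the foot it is clear of the walls and can be gripped.
- bottle_rim (a point): Centre of the bottle's mouth, 104 mm above its foot; z out of the mouth. Bore 14 mm, free to 99 mm below the rim; 6 mm below it three sprung catches leave a 9.8 mm opening. A stopper pushed with roughly 5 to 8 N spreads them, then they snap into its groove. The glass stands 40 N from the applicator.
- block: Wooden anti-tip block, fixed to the bench, 100 x 90 x 40 mm (x, y, z); origin at the centre of its underside.
- well_floor (a point): Centre of the floor of the block's round well, 12 mm above the bench; z up. The well is 40 mm wide and 28 mm deep (its mouth 40 mm above the bench), its edge and the foot of the bottle are chamfered; the bottle stands in it.
- applicator: Applicator with the thin round rod, loose, 0.05 kg, 119 mm long, hanging upright in a rack hole. From the tip up: 8 mm steel rod, pointed, to 70 mm; black grooved stopper 12 mm wide to 84; black flange 24 mm wide to 87; dark round wooden knob 21 mm wide to 119, to be gripped from above. Origin at the rod's tip, z toward the knob.
- stopper_seat (a point): Centre of the underside of the applicator's flange, 84 mm above the rod's tip; it meets the bottle's rim when the stopper is home. z toward the knob.
- paddle: The other tool in the rack, to be left there: flat steel blade 13 mm wide instead of a round rod, and a flat wooden grip 12 x 32 x 34 mm instead of a round knob, its top 142 mm above the bench. Origin at the blade's tip, z up.
- rack: Drip rack of grey bent steel sheet, fixed: top plate 40 x 130 mm, its top 105 mm above the bench, with two 16 mm holes 36 mm either side of the middle along its y axis; feet reach to 90 mm either side. Origin under its middle on the bench. The two tools may hang in either hole. Tray and rack may stand on either side of the block.
- tray: Long wooden sorting tray, fixed, 67 x 224 x 41 mm (x, y, z), walls 5 mm, floor 5 mm, three bays in a row along y: the narrow one at its -y end (46 mm wide, 56 mm from front to back) holds the bottle, the next the beeswax, the last the roll. Origin at the centre of its underside; its front is -x, about toward the robot.
- beeswax: Block of beeswax 38 x 60 x 21 mm in the tray's middle bay; leave it.
- roll: Tan leather roll 42 x 90 x 39 mm in the tray's long bay; leave it.
- dye_jug: Closed dye bottle with screw cap, 72 mm wide, 130 mm high, standing behind the work; leave it.
- glue_jar: Jar with dark lid, 67 mm wide, 88 mm high, standing behind the work; leave it.
There are look-alikes about, which are no part of the job. What is meant by the block is not black or pink, and is the smaller of those in its own colour.

How it is judged (in metres and radians):
On the way:
1. the bottle stands upright on the floor of the block's well, let go (horizontal distance between bottle and well_floor below 0.005 m and z of bottle in the frame of well_floor between -0.003 and 0.003 m and angle between bottle's own z axis and vertical below 0.08 rad and contact force between the fingers and bottle below 0.1 N and linear speed of bottle below 0.02 m/s), for 0.2 s.
At the end, for the whole second after the job is handed in: The bottle stands in the well (foot within 5 mm of its centre and 3 mm of its floor, leaning under 0.08 rad); the thin-rod applicator is home in it (flange at most 1.8 mm above the rim, centred within 3 mm, in line within 0.08 rad); both at rest (horizontal distance between bottle and well_floor below 0.005 m and z of bottle in the frame of well_floor between -0.003 and 0.003 m and angle between bottle's own z axis and vertical below 0.08 rad and z of stopper_seat in the frame of bottle_rim between -0.003 and 0.0018 m and horizontal distance between stopper_seat and bottle_rim below 0.003 m and angle between the z axis of applicator and the z axis of bottle, either way round below 0.08 rad and linear speed of each of bottle, applicator below 0.02 m/s); the robot touches nothing.
It fails at once if the paddle is moved more than 20 mm (distance of paddle from where it was at the start of the episode above 0.02 m).
It fails at once if a thing in the tray, the jar or the dye bottle is moved more than 30 mm (distance of any of beeswax, roll, dye_jug, glue_jar from where it was at the start of the episode above 0.03 m).
It fails at once if the applicator is pressed on the glass bottle with more than 40 N (contact force between applicator and bottle above 40 N).
It also fails if it takes over 72 s, if anything falls off the work surface, if the arm or the gripper's body presses on something with over 40 N, if the wrist force passes 120 N, or if a joint passes its speed limit or range.

## Working session

There is one attempt and no reset: what is moved stays moved. The work goes in short steps, Python scripts to look and compute and a shell command to move; the robot and the scene stay as the last step left them, time stands still between calls to the robot, and variables do not carry over. Pictures are saved under pics/ and viewed, at most 12 in all, crops included, and the job is handed in when it is done.

```bash
ls; mkdir -p pics
cat > h.py <<'E'
import numpy as np, cv2
from rig import r, grab_frame
from scipy.spatial.transform import Rotation as Ro
def cloud(f):
    z=f["z_map"].astype(float); h,w=z.shape
    fl=h/2/np.tan(np.radians(f["vertical_fov"])/2)
    v,u=np.mgrid[:h,:w]
    P=np.stack([(u-f["cx"])/fl*z,(v-f["cy"])/fl*z,z],-1)
    T=np.array(f["cam_to_world"])
    W=P@T[:3,:3].T+T[:3,3]; W[z==0]=np.nan
    return W
def save(f,n): cv2.imwrite(f"pics/{n}.png",f["pixels"][:,:,::-1])
E
python3 - <<'E'
from h import *
import pickle
for n in("scene","top"):
    f=grab_frame(n); save(f,n); pickle.dump(f,open(n+".pkl","wb")); print(n,np.array(f["cam_to_world"]).round(2).tolist(),f["vertical_fov"])
print(r.sense())
E
```

```text
pics
scene [[-0.86, -0.18, 0.48, -75.09], [-0.51, 0.35, -0.79, 968.74], [-0.02, -0.92, -0.39, 611.35], [0.0, 0.0, 0.0, 1.0]] 55.959051391534864
top [[0.02, -0.99, 0.14, 385.71], [-1.0, -0.02, -0.01, -63.9], [0.01, -0.14, -0.99, 1339.55], [0.0, 0.0, 0.0, 1.0]] 49.61229666694953
{'clock': 0.1, 'qpos': array([-1.18938475e+00,  3.53587089e-01,  1.63407215e+00,  2.29393270e-05,
        1.15518393e+00, -2.41481469e-03]), 'qvel': array([-0.00090662, -0.00281745, -0.00309199,  0.00021868,  0.00078392,
       -0.00040441]), 'joint_efforts': array([ 3.92446573e-04, -6.06357551e+01, -3.42821395e+01, -2.87084174e-05,
        3.86203435e-03, -2.75781855e-05]), 'eef_pos': array([ 233.89238784, -579.15163282,  252.62630777]), 'tcp_rot': array([-3.14034219e+00, -2.39945862e-05,  3.83817102e-01]), 'contact_force': array([-0.03312073, -0.53829802, -0.46967066]), 'wrist_torque': array([0.01371457, 0.03426681, 0.01754965]), 'grasp_force': 0.0, 'opening': 0.9980562507972324}
```

View pics/scene.png

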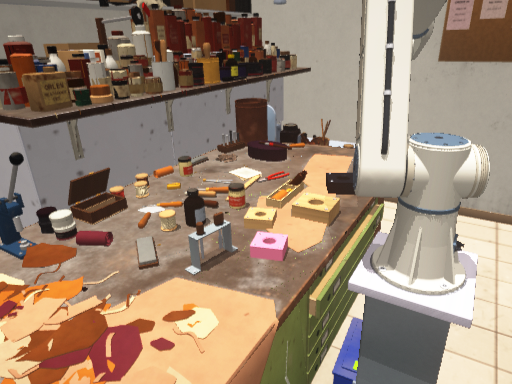

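View pics/top.png

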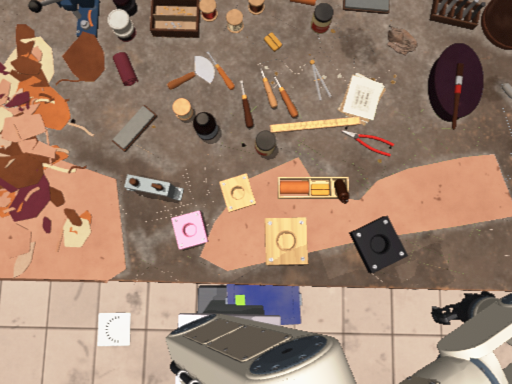

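The scene view shows the rack at (210,240), the small wooden block at (260,217), a larger one at (316,207) and the tray at (285,190). The top view shows the same things more clearly:

- **Block candidates:** small wood (238,192), large wood (287,241), pink (189,229) and black (379,244). I choose the small wood one.
- **Bottle candidates:** the brown bottle in the tray at (342,189), and the dark jug (206,124) and jar (265,142).
- **Applicator candidates:** two tools in the rack at (135,182) and (158,187). The round knob is the one I want.

Run:
```python
from h import *
import pickle
f=pickle.load(open("top.pkl","rb")); W=cloud(f); I=f["pixels"]
c=I[165:275,110:400]; cv2.imwrite("pics/crop1.png",cv2.resize(c,None,fx=2.7,fy=2.7,interpolation=cv2.INTER_CUBIC)[:,:,::-1])
Z=W[...,2]
def blob(u0,v0,u1,v1,z0,z1,name):
    m=np.zeros(Z.shape,bool); s=Z[v0:v1,u0:u1]; m[v0:v1,u0:u1]=(s>z0)&(s<z1)
    P=W[m]; 
    rc=cv2.minAreaRect(P[:,:2].astype(np.float32))
    print(name,m.sum(),"med",np.median(P,0).round(1),"rect",np.round(rc[0],1),np.round(rc[1],1),round(rc[2],1))
blob(210,165,262,220,30,50,"small block")
blob(260,210,320,275,30,60,"large block")
blob(165,205,215,255,20,60,"pink")
blob(120,165,190,210,95,112,"rack top")
blob(120,165,190,210,115,160,"tools")
blob(270,165,360,210,30,46,"tray")
blob(325,165,360,210,50,140,"bottle")
```

```text
small block 790 med [532.5 -16.   39.1] rect [532.9 -15.9] [100.8  89.9] 18.9
large block 1639 med [ 385.8 -169.7   55.3] rect [ 386.  -169.3] [142.1 128. ] 2.6
pink 842 med [413.2 130.2  38.6] rect [413.2 130.6] [100.1  90.7] 16.4
rack top 478 med [540.3 252.  104. ] rect [542.1 252.6] [130.8  39.9] 80.2
tools 106 med [539.5 254.1 137.7] rect [542.4 249.9] [98.5 18.8] 82.7
tray 744 med [ 558.  -215.7   38.9] rect [ 555. -254.] [ 65.1 223.2] 1.4
bottle 199 med [ 532.4 -337.9   81.2] rect [ 534.7 -341. ] [66.6 34. ] 2.8
```

View pics/crop1.png

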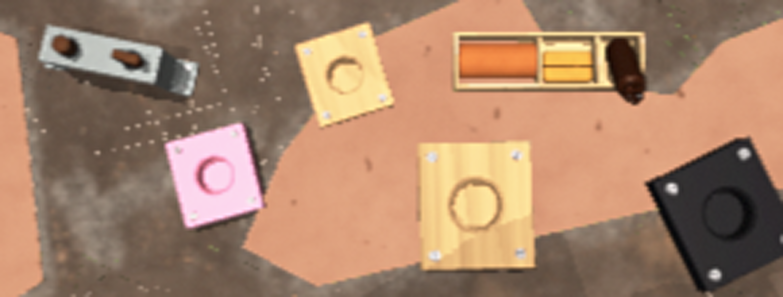

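The crop shows the rack tools at crop (65,44), a round knob, and (127,57), a flat elongated grip. The small wood block is at (345,76) and measures 100x90, so it is the right one. The bottle is at (626,70), with its mouth toward the robot. Next I fit the bottle and the well, and plan the viewing pose.

```bash
cat >> h.py <<'E'
from scipy.optimize import least_squares
def plan(p,R):
    s=r.sense(); R0=Ro.from_euler('xyz',s['tcp_rot']); d=np.array(p)-s['eef_pos']
    rv=(R0.inv()*R).as_rotvec()
    print('t',round(s['clock'],2),'pos',s['eef_pos'].round(1),'rpy',s['tcp_rot'].round(3))
    print('turn units',(rv/np.pi).round(4),'rows>=',round(np.linalg.norm(rv)/.125,1))
    print('shift units AFTER turn',(R.inv().apply(d)/25).round(3),' before turn',(R0.inv().apply(d)/25).round(3))
def fitbottle(P,p0,a0,lean=None):
    # points on body (r 18) -> axis point and direction
    b=np.cross(a0,[0,1,0]);b/=np.linalg.norm(b);c=np.cross(a0,b)
    def ax(q):
        a=a0+q[2]*b+q[3]*c; return p0+q[0]*b+q[1]*c,a/np.linalg.norm(a)
    def res(q):
        p,a=ax(q); d=P-p; return np.linalg.norm(d-np.outer(d@a,a),axis=1)-18
    o=least_squares(res,[0,0,0,0],loss='soft_l1'); p,a=ax(o.x); return p,a,np.abs(o.fun).mean()
E
python3 - <<'E'
from h import *
import pickle
f=pickle.load(open("top.pkl","rb")); W=cloud(f); Z=W[...,2]; I=f["pixels"].astype(int)
a0=np.array([-np.sin(np.radians(38)),0,np.cos(np.radians(38))])
m=np.zeros(Z.shape,bool); m[165:210,325:360]=1; m&=(Z>46)&(I.sum(-1)<260)
P=W[m]; 
for i in range(2):
    p,a,e=fitbottle(P,np.array([534.,-341,70]),a0)
    s=(P-p)@a; print(len(P),p.round(1),a.round(3),e.round(2),"smin/max",s.min().round(1),s.max().round(1))
    print("mouth",(p+a*s.max()).round(1)); P=P[s<s.max()-28]
# well
m=np.zeros(Z.shape,bool); m[180:207,225:252]=1; m&=(Z<34)&(Z>5); print("well floor",m.sum(),W[m].mean(0).round(1),np.ptp(W[m],0).round(0), np.median(Z[m]))
s=r.sense()
plan([534-135,-341,80+165],Ro.from_euler('xyz',[np.pi,-np.radians(38),0.0]))
E
```

```text
198 [ 530.3 -344.4   67.1] [-0.636 -0.183  0.75 ] 2.72 smin/max -42.0 37.9
mouth [ 506.2 -351.4   95.6]
103 [ 530.8 -342.7   67.5] [-0.628 -0.05   0.777] 0.99 smin/max -41.1 11.6
mouth [ 523.5 -343.2   76.5]
well floor 147 [536.  -20.2  14.9] [86. 67. 29.] 12.044228788128066
t 0.1 pos [ 233.9 -579.2  252.6] rpy [-3.14  -0.     0.384]
turn units [-0.0409  0.2085  0.1175] rows>= 6.1
shift units AFTER turn [ 5.016 -9.526  4.306]  before turn [ 9.691 -6.36   0.313]
```

```bash
T='-0.0058,0.0298,0.0168,0,0,0,0'; python3 -m inch '[[-0.0058,0.0298,0.0168,0,0,0,0],[-0.0058,0.0298,0.0168,0,0,0,0],[-0.0058,0.0298,0.0168,0,0,0,0],[-0.0058,0.0298,0.0168,0,0,0,0],[-0.0058,0.0298,0.0168,0,0,0,0],[-0.0058,0.0298,0.0168,0,0,0,0],[-0.0058,0.0298,0.0168,0,0,0,0],[0,0,0,0.5,-0.95,0.43,0]]'
python3 -m inch '[[0,0,0,0.5,-0.95,0.43,0],[0,0,0,0.5,-0.95,0.43,0],[0,0,0,0.5,-0.95,0.43,0],[0,0,0,0.5,-0.95,0.43,0],[0,0,0,0.5,-0.95,0.43,0],[0,0,0,0.5,-0.95,0.43,0],[0,0,0,0.5,-0.95,0.43,0],[0,0,0,0.5,-0.95,0.43,0]]'
python3 -m inch '[[0,0,0,0.5,-0.95,0.43,0],[0,0,0,0,0,0,0],[0,0,0,0,0,0,0]]'
python3 - <<'E'
from h import *
import pickle
plan([534-135,-341,80+165],Ro.from_euler('xyz',[np.pi,-np.radians(38),0.0]))
f=grab_frame("wrist"); save(f,"w1"); pickle.dump(f,open("w1.pkl","wb"))
E
```

```text
clock: 0.77
eef_pos: [246.9, -558.6, 250.8]
tcp_rot: [-3.14, -0.667, -0.011]
contact_force: [0.3, -0.2, -0.6]
opening: 1.0
grasp_force: 0.0
clock: 1.43
eef_pos: [382.6, -364.5, 246.1]
tcp_rot: [-3.141, -0.663, -0.0]
contact_force: [1.1, -0.3, -0.0]
opening: 0.998
grasp_force: 0.0
clock: 1.68
eef_pos: [399.2, -340.5, 245.4]
tcp_rot: [3.141, -0.663, 0.003]
contact_force: [-0.4, -0.7, 0.3]
opening: 1.0
grasp_force: 0.0
t 1.68 pos [ 399.2 -340.5  245.4] rpy [ 3.141e+00 -6.630e-01  3.000e-03]
turn units [-0.0005 -0.      0.0007] rows>= 0.0
shift units AFTER turn [-0.017  0.021  0.008]  before turn [-0.017  0.021  0.008]
```

View pics/w1.png

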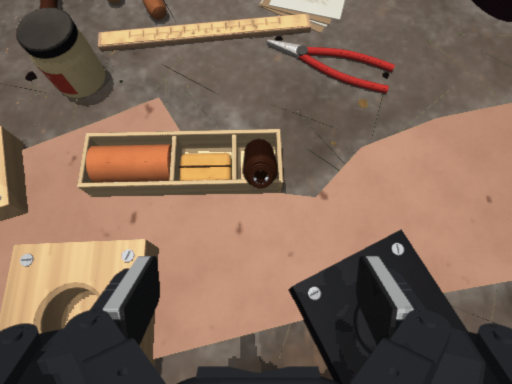

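The wrist view shows the bottle at about (260,163) with its mouth at (260,180), in the right-hand tray bay. The fingers are at the bottom of the frame. I fit the axis here.

```bash
cat > fit.py <<'E'
from h import *
import pickle,sys
f=pickle.load(open(sys.argv[1],"rb")); W=cloud(f); Z=W[...,2]; I=f["pixels"].astype(int)
m=np.zeros(Z.shape,bool); u0,v0,u1,v1=map(int,sys.argv[2:6]); m[v0:v1,u0:u1]=1
m&=(Z>30)&(I.sum(-1)<300)
n,l,st,_=cv2.connectedComponentsWithStats(m.astype(np.uint8)); m=l==1+np.argmax(st[1:,4])
Q=W[m]; a=np.array([-np.sin(np.radians(38)),0,np.cos(np.radians(38))]); p=np.array([531.,-343,67])
s=(Q-p)@a; top=np.percentile(s,99.5)
for i in range(4):
    P=Q[(s<top-30)&(s>top-75)]
    p,a,e=fitbottle(P,p,a); s=(Q-p)@a; top=np.percentile(s,99.5)
print(len(Q),len(P),"axis",a.round(3),"lean",np.degrees(np.arccos(a[2])).round(1),"err",e.round(2),"top",top.round(1))
mo=p+a*top; print("mouth",mo.round(1),"foot",(mo-104*a).round(1),"at66",(mo-38*a).round(1))
E
python3 fit.py w1.pkl 230 125 290 200
```

```text
1468 484 axis [-0.615 -0.004  0.789] lean 37.9 err 4.58 top 39.0
mouth [ 506.  -342.1   97. ] foot [ 569.9 -341.6   15. ] at66 [ 529.4 -341.9   67.1]
```

```bash
python3 -m inch '[[0,0,0,-0.29,0.06,0.8,0],[0,0,0,0,0,0.9,0],[0,0,0,0,0,0.9,0],[0,0,0,0,0,0.9,0],[0,0,0,0,0,0.9,0],[0,0,0,0,0,0.9,0],[0,0,0,0,0,0.5,0],[0,0,0,0,0,0,0]]' 30
python3 - <<'E'
from h import *
import pickle
f=grab_frame("wrist"); save(f,"w2"); pickle.dump(f,open("w2.pkl","wb"))
plan([529.4,-341.9,67.1],Ro.from_euler('xyz',[np.pi,-np.radians(38),0.0]))
E
```

```text
clock: 2.4
eef_pos: [482.4, -344.1, 124.5]
tcp_rot: [-3.139, -0.662, -0.002]
contact_force: [-1.0, -0.2, -0.7]
opening: 1.004
grasp_force: 0.0
t 2.45 pos [ 482.  -344.1  125.6] rpy [-3.14e+00 -6.62e-01 -2.00e-03]
turn units [-0.0002  0.0003 -0.0004] rows>= 0.0
shift units AFTER turn [ 0.053 -0.09   3.009]  before turn [ 0.056 -0.088  3.009]
```

View pics/w2.png

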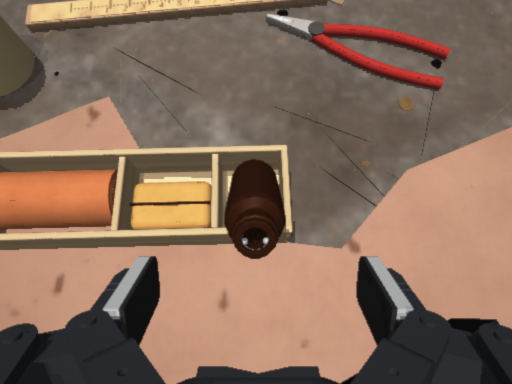

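The bottle lies midway between the fingers: mouth at (255,240), pads at (130,285) and (383,285). I refit and advance.

```bash
python3 fit.py w2.pkl 215 155 292 262
```

```text
4812 1246 axis [-0.607 -0.01   0.795] lean 37.4 err 1.84 top 39.1
mouth [ 506.3 -342.3   97.3] foot [ 569.4 -341.3   14.6] at66 [ 529.4 -341.9   67.1]
```

```bash
python3 -m inch '[[0,0,0,0.05,-0.09,0.6,0],[0,0,0,0,0,0.6,0],[0,0,0,0,0,0.6,0],[0,0,0,0,0,0.6,0],[0,0,0,0,0,0.6,0],[0,0,0,0,0,0,0]]'
python3 -m inch '[[0,0,0,0,0,0,0.55],[0,0,0,0,0,0,0.65],[0,0,0,0,0,0,0.65],[0,0,0,0,0,0,0.65],[0,0,0,0,0,0,0.65],[0,0,0,0,0,0,0.65],[0,0,0,0,0,0,0.65],[0,0,0,0,0,0,0.65]]' 30
```

```text
clock: 2.95
eef_pos: [529.7, -342.1, 67.9]
tcp_rot: [-3.142, -0.664, -0.001]
contact_force: [-1.4, 0.3, 0.8]
opening: 0.998
grasp_force: 0.0
clock: 3.62
eef_pos: [529.5, -341.7, 69.4]
tcp_rot: [3.14, -0.665, 0.0]
contact_force: [-5.4, 0.5, 7.1]
opening: 0.413
grasp_force: 34.1
```

```bash
python3 -m inch '[[0,0,0,0,0,-0.2,0.7],[0,0,0,0,0,-0.3,0.7],[0,0,0,0,0,-0.4,0.7],[0,0,0,0,0,-0.5,0.7],[0,0,0,0,0,-0.6,0.7],[0,0,0,0,0,-0.6,0.7]]' 45
python3 -m inch '[[0,0,0,0,0,-0.7,0.7],[0,0,0,0,0,-0.7,0.7],[0,0,0,0,0,-0.7,0.7],[0,0,0,0,0,-0.7,0.7],[0,0,0,0,0,-0.6,0.7],[0,0,0,0,0,0,0.7]]'
python3 - <<'E'
from h import *
import pickle
f=grab_frame("wrist"); save(f,"w3"); pickle.dump(f,open("w3.pkl","wb"))
plan([532.9,-15.9,200],Ro.from_euler('xyz',[np.pi,0,0.0]))
E
```

```text
clock: 4.12
eef_pos: [488.5, -341.0, 120.2]
tcp_rot: [-3.142, -0.663, 0.0]
contact_force: [0.5, -0.2, -1.4]
opening: 0.411
grasp_force: 46.3
clock: 4.62
eef_pos: [436.0, -341.7, 188.7]
tcp_rot: [3.138, -0.664, 0.001]
contact_force: [0.6, -0.2, -2.1]
opening: 0.407
grasp_force: 46.4
t 4.67 pos [ 436.5 -341.7  187.9] rpy [ 3.139e+00 -6.640e-01  1.000e-03]
turn units [ 0.0008 -0.2115 -0.    ] rows>= 5.3
shift units AFTER turn [  3.856 -13.034  -0.486]  before turn [  3.344 -13.036   1.964]
```

View pics/w3.png

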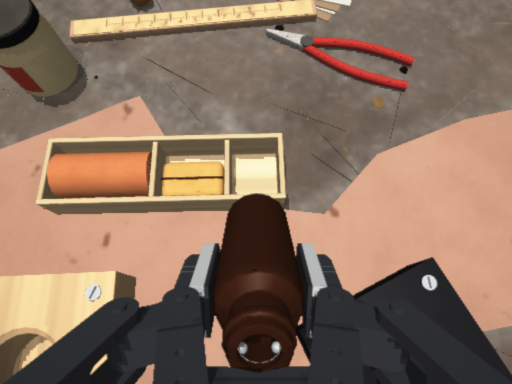

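The bottle (256,280) is held between the pads, clear of the tray, and the beeswax and roll are unmoved. I turn it upright and carry it over the well.

```bash
python3 -m inch '[[0,-0.0352,0,0,0,0,0.7],[0,-0.0352,0,0,0,0,0.7],[0,-0.0352,0,0,0,0,0.7],[0,-0.0352,0,0,0,0,0.7],[0,-0.0352,0,0,0,0,0.7],[0,-0.0352,0,0,0,0,0.7],[0,0,0,0.2,-0.6,0,0.7],[0,0,0,0.3,-0.9,0,0.7]]'
python3 -m inch '[[0,0,0,0.3,-1,0,0.7],[0,0,0,0.3,-1,0,0.7],[0,0,0,0.3,-1,0,0.7],[0,0,0,0.3,-1,0,0.7],[0,0,0,0.3,-1,0,0.7],[0,0,0,0.3,-1,0,0.7],[0,0,0,0.3,-1,0,0.7],[0,0,0,0.3,-1,0,0.7]]'
python3 -m inch '[[0,0,0,0.3,-1,0,0.7],[0,0,0,0.3,-1,0,0.7],[0,0,0,0.3,-0.9,0,0.7],[0,0,0,0.16,-0.6,0,0.7],[0,0,0,0,0,0,0.7],[0,0,0,0,0,0,0.7]]'
python3 - <<'E'
from h import *
import pickle
plan([532.9,-15.9,200],Ro.from_euler('xyz',[np.pi,0,0.0]))
for n in("scene","top","wrist"):
    f=grab_frame(n); save(f,n+"4"); pickle.dump(f,open(n+"4.pkl","wb"))
a=cv2.imread("pics/scene4.png")[150:260,200:340]; b=cv2.imread("pics/wrist4.png")
a=cv2.resize(a,(489,384),interpolation=cv2.INTER_CUBIC); c=np.hstack([a,b]); cv2.imwrite("pics/c4.png",cv2.resize(c,None,fx=.79,fy=.79))
E
```

```text
clock: 5.33
eef_pos: [451.7, -299.2, 186.5]
tcp_rot: [-3.127, -0.129, 0.01]
contact_force: [-0.1, 0.6, -1.3]
opening: 0.411
grasp_force: 46.3
clock: 6.0
eef_pos: [507.5, -96.6, 197.1]
tcp_rot: [-3.126, -0.128, 0.009]
contact_force: [-0.1, -1.1, -1.3]
opening: 0.413
grasp_force: 46.3
clock: 6.5
eef_pos: [532.5, -9.7, 201.7]
tcp_rot: [-3.126, -0.128, 0.011]
contact_force: [0.7, 0.5, -1.7]
opening: 0.411
grasp_force: 46.3
t 6.5 pos [532.5  -9.7 201.7] rpy [-3.126 -0.128  0.011]
turn units [-0.0051 -0.0407  0.0039] rows>= 1.0
shift units AFTER turn [0.014 0.247 0.068]  before turn [0.002 0.248 0.066]
```

View pics/c4.png

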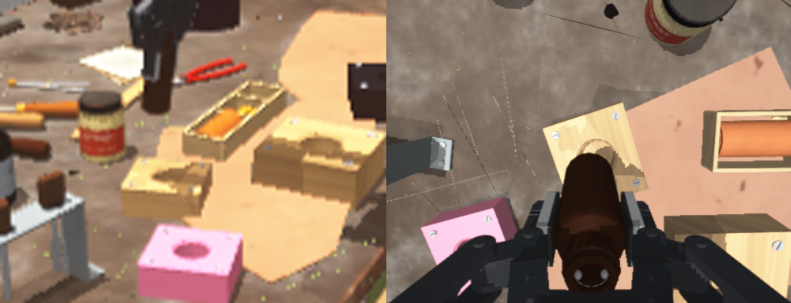

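The left half shows the bottle held above the small wooden block; the right half shows the bottle axis at (590,220) with the well behind it. One turn was cut short by joint speed, so I finish it and measure the bottle in the grip and the well.

```bash
python3 -m inch '[[-0.0025,-0.02,0.002,0,0.12,0,0.7],[-0.0025,-0.02,0.002,0,0.12,0,0.7],[0,0,0,0,0,0,0.7],[0,0,0,0,0,0,0.7]]'
cat > fit2.py <<'E'
from h import *
plan([532.9,-15.9,200],Ro.from_euler('xyz',[np.pi,0,0.0])); s=r.sense(); t=s['eef_pos']
for n in ("wrist","scene"):
    f=grab_frame(n); W=cloud(f); I=f["pixels"].astype(int); save(f,n+"5")
    brown=(I[...,0]>I[...,2]*1.6)&(I[...,0]<120)&(I.sum(-1)<220)
    d=np.hypot(W[...,0]-t[0],W[...,1]-t[1])
    m=brown&(d<32)&(W[...,2]>t[2]-75)&(W[...,2]<t[2]+45)
    Q=W[m]; p=t.copy(); a=np.array([0,0,1.]); 
    b=Q[(Q[:,2]<t[2]-22)] if n=="scene" else Q[Q[:,2]<t[2]+8]
    print(n,m.sum(),len(b),"zrange",np.percentile(Q[:,2],[1,99]).round(1))
    if len(b)<30: continue
    a0=np.array([0.02,0,1.]); a0/=np.linalg.norm(a0)
    for i in range(3):
        p,a,e=fitbottle(b,p,a0 if i==0 else a); b=b[np.abs(np.linalg.norm((b-p)-np.outer((b-p)@a,a),axis=1)-18)<4]
    foot=p+a*((t[2]-66-p[2])/a[2]); print("axis",a.round(3),"err",e.round(2),len(b),"at tcp",(p+a*((t[2]-p[2])/a[2])-t).round(1),"foot-tcp",(foot-t).round(1))
E
python3 fit2.py
```

```text
clock: 6.98
eef_pos: [533.3, -17.5, 202.2]
tcp_rot: [-3.141, -0.005, -0.004]
contact_force: [0.0, -0.4, -0.5]
opening: 0.413
grasp_force: 46.3
t 6.98 pos [533.3 -17.5 202.2] rpy [-3.141 -0.005 -0.004]
turn units [-0.0001 -0.0016 -0.0012] rows>= 0.1
shift units AFTER turn [-0.016 -0.064  0.09 ]  before turn [-0.017 -0.064  0.089]
wrist 12254 4509 zrange [139.3 236.9]
axis [-0.013 -0.012  1.   ] err 0.2 4509 at tcp [-1.8  0.1  0. ] foot-tcp [ -0.9   0.9 -66. ]
scene 199 122 zrange [134.5 234.2]
axis [-0.006  0.012  1.   ] err 1.39 118 at tcp [-2.  1.  0.] foot-tcp [ -1.6   0.2 -66. ]
```

Run:
```python
from h import *
import pickle
for n,box in (("top",(205,165,268,222)),("scene",(235,195,285,240))):
    f=pickle.load(open(n+".pkl","rb")); W=cloud(f); Z=W[...,2]; T=np.array(f["cam_to_world"]); h=384; fl=h/2/np.tan(np.radians(f["vertical_fov"])/2)
    u0,v0,u1,v1=box; m=np.zeros(Z.shape,np.uint8); m[v0:v1,u0:u1]=((Z>33)&(Z<47))[v0:v1,u0:u1]
    cs,hi=cv2.findContours(m,cv2.RETR_CCOMP,cv2.CHAIN_APPROX_NONE)
    zt=np.median(Z[m>0])
    for c,hh in zip(cs,hi[0]):
        if cv2.contourArea(c)<30: continue
        q=c[:,0,:].astype(float); D=np.c_[(q-[f["cx"],f["cy"]])/fl,np.ones(len(q))]@T[:3,:3].T
        P=(T[:3,3]+D*((zt-T[2,3])/D[:,2])[:,None])[:,:2].astype(np.float32)
        print(n,"hole" if hh[3]>=0 else "outer",round(zt,1),"rect",[np.round(x,1) for x in cv2.minAreaRect(P)],"circ",np.round(cv2.fitEllipse(P)[0],1),np.round(cv2.fitEllipse(P)[1],1))
```

```text
top outer 39.1 rect [array([532.8, -15.9]), array([100.6,  89.9]), np.float64(18.9)] circ [532.9 -16. ] [102.3 116.2]
top hole 39.1 rect [array([533.3, -15.7]), array([42.6, 42.3]), np.float64(46.4)] circ [532.5 -15.9] [41.9 43. ]
scene outer 38.1 rect [array([424.9, 106.2]), array([93.9, 44.1]), np.float64(28.4)] circ [432.8 113.4] [ 41.9 125.1]
scene outer 38.1 rect [array([528. , -10.6]), array([102.4, 100.6]), np.float64(18.7)] circ [527.2 -11.1] [105.1 126.1]
scene hole 38.1 rect [array([526.5,  -7. ]), array([42.9, 39.4]), np.float64(28.1)] circ [527.1  -8.8] [40.6 44.8]
scene outer 38.1 rect [array([ 547.4, -161.2]), array([69. , 66.5]), np.float64(7.6)] circ [ 544.5 -160.8] [60.7 72.5]
```

```bash
python3 -m inch '[[0,-0.0016,0,0.03,-0.04,0.6,0.7],[0,0,0,0,0,0.8,0.7],[0,0,0,0,0,0.8,0.7],[0,0,0,0,0,0.8,0.7],[0,0,0,0,0,0.5,0.7],[0,0,0,0,0,0,0.7],[0,0,0,0,0,0,0.7]]'
python3 - <<'E'
from h import *
plan([533.9,-16.4,80],Ro.from_euler('xyz',[np.pi,0,0.0])); 
f=grab_frame("wrist"); save(f,"w6"); W=cloud(f); Z=W[...,2]; m=(Z>33)&(Z<46)&(np.hypot(W[...,0]-533,W[...,1]+16)<72); m=m.astype(np.uint8)
P=W[m>0]; c,s=np.cos(np.radians(18.9)),np.sin(np.radians(18.9)); u=(P[:,:2]-[532.8,-15.9])@np.array([[c,-s],[s,c]])
print(len(P),np.median(P[:,2]),"block-frame extents x",np.percentile(u[:,0],[.3,99.7]).round(1),"y",np.percentile(u[:,1],[.3,99.7]).round(1))
E
```

```text
clock: 7.67
eef_pos: [532.8, -15.9, 114.9]
tcp_rot: [-3.141, 0.002, -0.003]
contact_force: [0.5, -0.1, -0.2]
opening: 0.409
grasp_force: 46.3
t 7.67 pos [532.8 -15.9 114.9] rpy [-3.141e+00  2.000e-03 -3.000e-03]
turn units [-0.0001  0.0006 -0.001 ] rows>= 0.0
shift units AFTER turn [0.045 0.018 1.396]  before turn [0.048 0.019 1.396]
13734 39.46233540082116 block-frame extents x [-49.9  48.2] y [-43.8  45.8]
```

```bash
python3 -m inch '[[0,0,0,0.03,0.01,0.2,0.7],[0,0,0,0,0,0.2,0.7],[0,0,0,0,0,0.2,0.7],[0,0,0,0,0,0.15,0.7],[0,0,0,0,0,0.15,0.7],[0,0,0,0,0,0,0.7]]'
```

```text
clock: 8.22
eef_pos: [534.7, -16.1, 93.2]
tcp_rot: [3.142, -0.0, -0.003]
contact_force: [-0.0, 0.8, -0.9]
opening: 0.418
grasp_force: 51.0
```

```bash
python3 -m inch '[[0,0,0,0,0,0.15,0.7],[0,0,0,0,0,0.15,0.7],[0,0,0,0,0,0.1,0.7],[0,0,0,0,0,0,0.7]]'
python3 -m inch '[[0,0,0,0,0,0.04,0.7],[0,0,0,0,0,0.04,0.7],[0,0,0,0,0,0,0.7]]'
```

```text
clock: 8.55
eef_pos: [533.7, -16.1, 81.6]
tcp_rot: [-3.142, 0.003, -0.003]
contact_force: [-0.8, 0.2, -1.3]
opening: 0.411
grasp_force: 51.0
clock: 8.8
eef_pos: [534.2, -16.1, 80.4]
tcp_rot: [-3.142, 0.002, -0.003]
contact_force: [-0.5, -0.1, -1.2]
opening: 0.411
grasp_force: 51.0
```

```bash
python3 -m inch '[[0,0,0,0,0,0.04,0.7],[0,0,0,0,0,0.04,0.7],[0,0,0,0,0,0,0.7]]'
python3 -m inch '[[0,0,0,0,0,0.04,0.7],[0,0,0,0,0,0.04,0.7],[0,0,0,0,0,0,0.7]]'
```

```text
clock: 9.05
eef_pos: [534.2, -16.1, 78.5]
tcp_rot: [-3.142, 0.001, -0.003]
contact_force: [-0.6, -0.2, -0.8]
opening: 0.412
grasp_force: 51.0
clock: 9.3
eef_pos: [534.5, -16.1, 78.1]
tcp_rot: [3.142, 0.001, -0.003]
contact_force: [-6.0, -0.2, 19.0]
opening: 0.41
grasp_force: 53.3
```

```bash
python3 -m inch '[[0,0,0,0,0,-0.03,0.7],[0,0,0,0,0,0,0.7],[0,0,0,0,0,0,0.5],[0,0,0,0,0,0,0.3],[0,0,0,0,0,0,0],[0,0,0,0,0,0,0],[0,0,0,0,0,0,0],[0,0,0,0,0,0,0]]'
python3 -m inch '[[0,0,0,0,0,-0.3,0],[0,0,0,0,0,-0.5,0],[0,0,0,0,0,-0.8,0],[0,0,0,0,0,-1,0],[0,0,0,0,0,-1,0],[0,0,0,0,0,-1,0],[0,0,0,0,0,-1,0],[0,0,0,0,0,0,0]]'
python3 - <<'E'
from h import *
import pickle
f=grab_frame("wrist"); save(f,"w7"); pickle.dump(f,open("w7.pkl","wb"))
W=cloud(f); d=np.hypot(W[...,0]-533,W[...,1]+16); Z=W[...,2]
m=(d<30)&(Z>108)&(Z<122); P=W[m]; print("rim",m.sum(),np.median(P[:,2]),cv2.minEnclosingCircle(P[:,:2].astype(np.float32)))
I=f["pixels"].astype(int); b=(d<35)&(Z>46)&(Z<88)&(I.sum(-1)<220); Q=W[b]
p,a,e=fitbottle(Q,np.array([533.,-16,65]),np.array([.01,0,1.])); print("body",b.sum(),a.round(3),e.round(2),(p+a*(12-p[2])/a[2]).round(1),(p+a*(116-p[2])/a[2]).round(1))
f=grab_frame("top"); pickle.dump(f,open("top7.pkl","wb")); W=cloud(f); Z=W[...,2]; print(r.sense()['eef_pos'])
plan([560,280,200],Ro.from_euler('xyz',[np.pi,0,0]))
E
```

```text
clock: 9.97
eef_pos: [534.3, -16.1, 77.3]
tcp_rot: [3.142, 0.001, -0.003]
contact_force: [0.7, -0.8, 0.2]
opening: 0.998
grasp_force: 0.0
clock: 10.63
eef_pos: [537.0, -16.2, 222.7]
tcp_rot: [3.141, -0.006, -0.003]
contact_force: [1.0, -0.7, 0.0]
opening: 1.002
grasp_force: 0.0
rim 701 114.71862527387117 ((531.3004150390625, -16.005836486816406), 12.392294883728027)
body 577 [-0.001 -0.     1.   ] 1.11 [531.1 -15.9  12. ] [531.  -15.9 116. ]
[535.03186805 -16.12192226 218.72828648]
t 10.73 pos [535.  -16.1 218.7] rpy [ 3.142e+00 -1.000e-03 -3.000e-03]
turn units [ 0.     -0.0004 -0.0009] rows>= 0.0
shift units AFTER turn [  0.999 -11.845   0.749]  before turn [  0.963 -11.848   0.749]
```

View pics/w7.png

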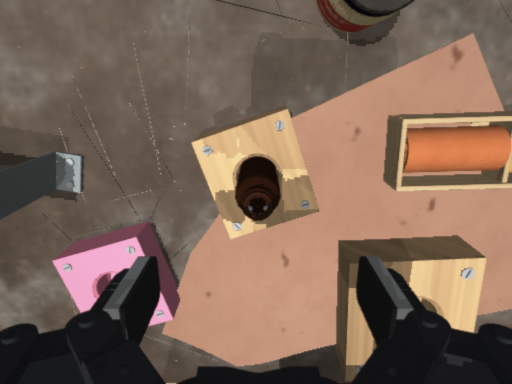

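The bottle stands upright in the well, mouth at (260,208). Its rim measures z≈115 at (531.3,-16.0) and its axis is vertical. Next is the rack view.

```bash
python3 -m inch '[[0,0,0,0,-0.6,-0.3,0],[0,0,0,0,-1,-0.3,0],[0,0,0,0,-1,-0.3,0],[0,0,0,0,-1,-0.3,0],[0,0,0,0,-1,-0.3,0],[0,0,0,0,-1,-0.1,0],[0,0,0,0,-1,0,0],[0,0,0,0,-1,0,0]]'
python3 -m inch '[[0,0,0,0,-1,0,0],[0,0,0,0,-1,0,0],[0,0,0,0,-0.8,0,0],[0,0,0,0,-0.4,0,0],[0,0,0,0,0,0,0],[0,0,0,0,0,0,0]]'
python3 - <<'E'
from h import *
import pickle
f=grab_frame("wrist"); save(f,"w8"); pickle.dump(f,open("w8.pkl","wb")); W=cloud(f); Z=W[...,2]; d=np.hypot(W[...,0]-542,W[...,1]-252)
m=((d<75)&(Z>97)&(Z<109)); print("plate",m.sum(),np.median(Z[m]),cv2.minAreaRect(W[m][:,:2].astype(np.float32)))
m=((d<75)&(Z>128)&(Z<150)).astype(np.uint8); n,l,st,c=cv2.connectedComponentsWithStats(m)
for i in range(1,n):
    if st[i,4]<20: continue
    P=W[l==i]; print(c[i].round(0),st[i,4],P[:,2].max().round(1),[np.round(x,1) for x in cv2.minAreaRect(P[:,:2].astype(np.float32))],"med",np.median(P,0).round(1))
print(r.sense()['eef_pos'].round(1),r.sense()['tcp_rot'].round(3),r.sense()['clock'])
E
```

```text
clock: 11.4
eef_pos: [534.3, 174.9, 256.3]
tcp_rot: [3.141, 0.003, -0.003]
contact_force: [1.0, 0.6, 0.5]
opening: 1.004
grasp_force: 0.0
clock: 11.9
eef_pos: [534.9, 253.4, 256.4]
tcp_rot: [3.14, 0.003, -0.002]
contact_force: [-0.4, -0.3, -0.1]
opening: 1.0
grasp_force: 0.0
plate 5746 104.49360911764856 ((540.0245971679688, 253.0238800048828), (130.25059509277344, 40.63835144042969), 79.97488403320312)
[210. 175.] 670 141.5 [array([546.5, 288.1]), array([20.2, 19.8]), np.float64(0.2)] med [548.1 287.6 138.5]
[306. 191.] 791 143.1 [array([534. , 217.7]), array([31.8, 12.6]), np.float64(74.7)] med [536.2 218.3 140.4]
[535.  252.9 256.6] [ 3.14e+00  2.00e-03 -3.00e-03] 11.95
```

View pics/w8.png

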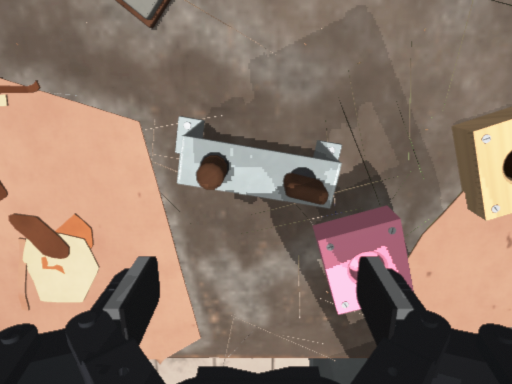

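The wrist view shows the round knob at (210,175), 20 mm across at (546.5,288.1), and the flat paddle grip (31.8x12.6) at (306,191). The applicator is therefore the +y tool. I go down on it with the fingers half open so they stay clear of the paddle.

```bash
python3 -m inch '[[0,0,0,0.24,-0.7,0.5,0.4],[0,0,0,0.24,-0.7,0.6,0.4],[0,0,0,0,0,0.8,0.4],[0,0,0,0,0,0.8,0.4],[0,0,0,0,0,0.5,0.4],[0,0,0,0,0,0,0.4],[0,0,0,0,0,0,0.4]]'
python3 - <<'E'
from h import *
plan([547,288.1,133],Ro.from_euler('xyz',[np.pi,0,0]));print(r.sense()['opening']*85)
f=grab_frame("wrist"); save(f,"w9"); W=cloud(f); Z=W[...,2]; d=np.hypot(W[...,0]-547,W[...,1]-288)
m=((d<14)&(Z>132)&(Z<146)); P=W[m]; print(m.sum(),np.median(P,0).round(1),[np.round(x,1) for x in cv2.minAreaRect(P[:,:2].astype(np.float32))])
E
```

```text
clock: 12.53
eef_pos: [547.2, 287.8, 177.1]
tcp_rot: [3.141, 0.002, -0.004]
contact_force: [0.1, -0.3, 0.3]
opening: 0.6
grasp_force: 0.0
t 12.53 pos [547.2 287.8 177.1] rpy [ 3.141e+00  2.000e-03 -4.000e-03]
turn units [ 0.0002  0.0008 -0.0012] rows>= 0.0
shift units AFTER turn [-0.009 -0.012  1.766]  before turn [-0.005 -0.013  1.766]
50.96556286789537
1208 [548.6 288.6 138.6] [array([546.9, 288.7]), array([19.9, 20. ]), np.float64(89.2)]
```

```bash
python3 -m inch '[[0,0,0,0,-0.02,0.5,0.4],[0,0,0,0,0,0.5,0.4],[0,0,0,0,0,0.5,0.4],[0,0,0,0,0,0.26,0.4],[0,0,0,0,0,0,0.4]]'
python3 -m inch '[[0,0,0,0,0,0,0.6],[0,0,0,0,0,0,0.75],[0,0,0,0,0,0,0.85],[0,0,0,0,0,0,0.85],[0,0,0,0,0,0,0.85],[0,0,0,0,0,0,0.85]]' 40
```

```text
clock: 13.0
eef_pos: [546.0, 288.7, 131.0]
tcp_rot: [3.14, 0.004, -0.003]
contact_force: [-0.8, -0.9, -0.1]
opening: 0.597
grasp_force: 0.0
clock: 13.5
eef_pos: [547.6, 289.5, 133.9]
tcp_rot: [-3.141, 0.0, -0.003]
contact_force: [0.0, 0.1, 2.2]
opening: 0.233
grasp_force: 39.1
```

```bash
python3 -m inch '[[0,0,0,0,0,-0.3,0.85],[0,0,0,0,0,-0.6,0.85],[0,0,0,0,0,-0.8,0.85],[0,0,0,0,0,-0.8,0.85],[0,0,0,0,0,-0.8,0.85],[0,0,0,0,0,-0.8,0.85],[0,0,0,0,0,-0.9,0.85],[0,0,0,0,0,0,0.85]]'
python3 - <<'E'
from h import *
import pickle
f=grab_frame("wrist"); save(f,"w10"); pickle.dump(f,open("w10.pkl","wb")); g=grab_frame("scene"); save(g,"s10"); pickle.dump(g,open("s10.pkl","wb"))
s=r.sense(); t=s['eef_pos']; print(s['contact_force'],s['opening'])
W=cloud(g); d=np.hypot(W[...,0]-t[0],W[...,1]-t[1]); m=(d<25)&(W[...,2]<t[2]-24)&(W[...,2]>t[2]-115); P=W[m]; v,u=np.where(m)
print("scene px",m.sum(),u.min(),u.max(),v.min(),v.max())
for z in range(int(t[2])-115,int(t[2])-20,10):
    q=P[(P[:,2]>=z)&(P[:,2]<z+10)]
    if len(q): print(z-int(t[2]),len(q),(q.mean(0)-t).round(1))
W=cloud(f); d=np.hypot(W[...,0]-t[0],W[...,1]-t[1]); m=(d<25)&(W[...,2]<t[2]-15)&(W[...,2]>t[2]-115); P=W[m]
print("wrist",m.sum())
for z in range(int(t[2])-115,int(t[2])-20,10):
    q=P[(P[:,2]>=z)&(P[:,2]<z+10)]
    if len(q): print(z-int(t[2]),len(q),(q.mean(0)-t).round(1))
a=cv2.imread("pics/s10.png")[130:270,150:290]; b=cv2.imread("pics/w10.png")
c=np.hstack([cv2.resize(a,(384,384),interpolation=cv2.INTER_CUBIC),b]); cv2.imwrite("pics/c10.png",cv2.resize(c,None,fx=.89,fy=.89))
plan([531.8,-16,256],Ro.from_euler('xyz',[np.pi,0,0]))
E
```

```text
clock: 14.17
eef_pos: [549.2, 290.3, 263.6]
tcp_rot: [-3.138, -0.005, -0.003]
contact_force: [-0.1, 0.4, 0.7]
opening: 0.232
grasp_force: 39.1
[-0.07668116 -0.46818217 -0.70019014] 0.2309196662868329
scene px 96 191 199 191 220
-115 6 [  -1.8    2.2 -107.8]
-105 8 [  -1.9    2.3 -100.4]
-95 9 [ -2.3   3.7 -90.9]
-85 10 [ -1.9   2.9 -81.6]
-75 10 [ -2.9   3.  -71.3]
-65 10 [ -2.1   4.  -60.7]
-55 11 [ -2.2   3.4 -50.6]
-45 13 [ -2.2   3.  -39.6]
-35 16 [ -5.8   5.3 -28.2]
-25 3 [ -5.8   9.  -24.9]
wrist 1119
-115 3 [   3.6    2.  -105.9]
-105 55 [   3.8    1.  -100.6]
-95 60 [  3.8   1.2 -90.6]
-85 69 [  3.8   1.2 -80.3]
-75 76 [  3.6   1.  -70.2]
-65 89 [  3.6   1.1 -60.4]
-55 103 [  3.5   1.  -50.4]
-45 40 [  3.9   1.  -43.3]
-35 1 [  8.1   9.4 -25.8]
-25 593 [  8.6   1.  -20.2]
t 14.27 pos [547.7 289.5 259.5] rpy [-3.141e+00 -1.000e-03 -3.000e-03]
turn units [-0.0003 -0.0002 -0.0009] rows>= 0.0
shift units AFTER turn [-0.638 12.22   0.142]  before turn [-0.602 12.222  0.13 ]
```

View pics/c10.png

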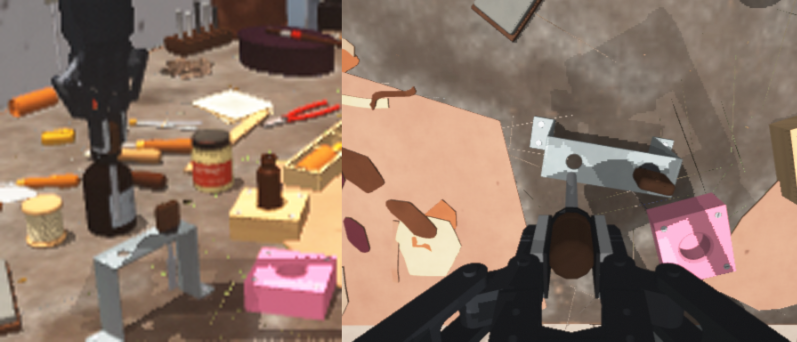

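The left half shows the applicator hanging straight from the gripper at about (115,160), and the paddle still in the rack at (165,215). The right half shows the rod vertical above the empty hole. I carry it over the bottle, raised to clear the paddle.

```bash
python3 -m inch '[[0,0,0,0,0,-0.7,0.85],[0,0,0,0,0.5,-0.7,0.85],[0,0,0,0,0.9,-0.2,0.85],[0,0,0,0,1,0,0.85],[0,0,0,0,1,0,0.85],[0,0,0,0,1,0,0.85],[0,0,0,-0.1,1,0,0.85],[0,0,0,-0.1,1,0,0.85]]'
python3 -m inch '[[0,0,0,-0.1,1,0,0.85],[0,0,0,-0.1,1,0,0.85],[0,0,0,-0.1,1,0,0.85],[0,0,0,-0.1,1,0,0.85],[0,0,0,0,1,0,0.85],[0,0,0,0,0.8,0,0.85],[0,0,0,0,0,0,0.85],[0,0,0,0,0,0,0.85]]'
cat > rel.py <<'E'
from h import *
import pickle
for n in("wrist","scene"):
    f=grab_frame(n); save(f,n+"11"); s=r.sense(); t=s['eef_pos']; W=cloud(f); T=np.array(f["cam_to_world"])
    def surf(rad,zlo,zhi,c,R):
        d=np.hypot(W[...,0]-c[0],W[...,1]-c[1]); m=(d<R)&(W[...,2]>zlo)&(W[...,2]<zhi); P=W[m]
        o=least_squares(lambda q:np.hypot(P[:,0]-q[0]-q[2]*(P[:,2]-P[:,2].mean()),P[:,1]-q[1]-q[3]*(P[:,2]-P[:,2].mean()))-rad,[c[0],c[1],0,0],loss='soft_l1')
        return len(P),o.x.round(3),np.abs(o.fun).mean().round(2),P[:,2].mean().round(0),P[:,2].min().round(1)
    print(n,"t",t.round(1),"rod",surf(4,t[2]-104,t[2]-48,t,14))
    if n=="scene": print("body",surf(18,48,86,(531.3,-16),26))
    else:
        d=np.hypot(W[...,0]-531.3,W[...,1]+16); m=(d<20)&(W[...,2]>110)&(W[...,2]<121); P=W[m]
        print("rim",m.sum(),cv2.minEnclosingCircle(P[:,:2].astype(np.float32)),np.median(P[:,2])); print("body",surf(18,48,86,(531.3,-16),26))
print(s['clock'],s['contact_force'].round(1),s['tcp_rot'].round(3))
E
python3 rel.py
```

```text
clock: 14.93
eef_pos: [541.1, 128.0, 297.0]
tcp_rot: [3.141, 0.004, -0.003]
contact_force: [0.4, 0.0, 0.0]
opening: 0.237
grasp_force: 39.2
clock: 15.6
eef_pos: [530.9, -16.3, 297.3]
tcp_rot: [-3.141, 0.003, -0.005]
contact_force: [-0.6, 0.3, -0.6]
opening: 0.231
grasp_force: 39.2
wrist t [531.1 -15.6 297.5] rod (444, array([ 5.29283e+02, -1.62240e+01,  2.00000e-03,  2.00000e-03]), np.float64(0.15), np.float64(225.0), np.float64(193.7))
rim 396 ((531.4310302734375, -15.908529281616211), 12.354484558105469) 114.91757526879161
body (274, array([ 5.31633e+02, -1.59000e+01, -5.00000e-02, -5.00000e-03]), np.float64(1.36), np.float64(66.0), np.float64(48.0))
scene t [531.2 -15.1 297.7] rod (42, array([ 5.29377e+02, -1.43340e+01,  1.80000e-02, -7.00000e-03]), np.float64(1.05), np.float64(225.0), np.float64(196.2))
body (101, array([ 5.31075e+02, -1.58770e+01, -1.70000e-02,  1.10000e-02]), np.float64(1.27), np.float64(67.0), np.float64(48.0))
15.7 [-0.6  0.1 -0.7] [-3.141e+00  3.000e-03 -3.000e-03]
```

```bash
python3 -m inch '[[0,0,0,0.08,0,0.5,0.85],[0,0,0,0,0,0.7,0.85],[0,0,0,0,0,0.7,0.85],[0,0,0,0,0,0.5,0.85],[0,0,0,0,0,0,0.85],[0,0,0,0,0,0,0.85],[0,0,0,0,0,0,0.85]]'
python3 rel.py
```

```text
clock: 16.28
eef_pos: [533.9, -15.0, 239.0]
tcp_rot: [-3.142, 0.001, -0.002]
contact_force: [0.3, 0.2, 0.1]
opening: 0.23
grasp_force: 39.2
wrist t [534.1 -15.2 239.3] rod (438, array([ 5.32472e+02, -1.49670e+01, -2.00000e-03,  1.00000e-03]), np.float64(0.15), np.float64(167.0), np.float64(135.4))
rim 488 ((531.3082885742188, -16.003007888793945), 12.395766258239746) 114.88724403889971
body (456, array([ 5.31257e+02, -1.59000e+01, -2.00000e-02, -0.00000e+00]), np.float64(1.24), np.float64(67.0), np.float64(48.0))
scene t [534.1 -15.3 239.4] rod (32, array([ 5.32336e+02, -1.40260e+01,  5.40000e-02,  2.30000e-02]), np.float64(0.93), np.float64(162.0), np.float64(135.9))
body (100, array([ 5.31088e+02, -1.58230e+01, -1.30000e-02,  4.00000e-03]), np.float64(1.46), np.float64(68.0), np.float64(48.7))
16.3833 [-0.  -1.1 -0.8] [ 3.142e+00 -0.000e+00 -2.000e-03]
```

```bash
python3 -m inch '[[0,0,0,-0.045,0.04,0.1,0.85],[0,0,0,0,0,0,0.85],[0,0,0,0,0,0,0.85]]'
python3 rel.py
```

```text
clock: 16.63
eef_pos: [532.3, -16.7, 236.1]
tcp_rot: [3.142, 0.001, -0.003]
contact_force: [0.0, 0.2, -0.7]
opening: 0.232
grasp_force: 39.2
wrist t [532.4 -16.7 236.1] rod (439, array([ 5.30837e+02, -1.66330e+01, -3.00000e-03,  1.00000e-03]), np.float64(0.15), np.float64(163.0), np.float64(132.1))
rim 505 ((531.337158203125, -15.995455741882324), 12.363235473632812) 114.84723352107045
body (472, array([ 5.31256e+02, -1.59550e+01, -1.90000e-02,  4.00000e-03]), np.float64(1.3), np.float64(67.0), np.float64(48.1))
scene t [532.4 -16.7 236.1] rod (30, array([ 5.31961e+02, -1.46190e+01, -1.00000e-03, -3.40000e-02]), np.float64(0.79), np.float64(158.0), np.float64(132.1))
body (104, array([ 5.31079e+02, -1.53460e+01,  2.60000e-02, -4.70000e-02]), np.float64(1.44), np.float64(67.0), np.float64(48.4))
16.7333 [-1.1  0.8 -1.4] [ 3.142e+00  1.000e-03 -3.000e-03]
```

```bash
python3 -m inch '[[0,0,0,0.01,-0.01,0.2,0.85],[0,0,0,0,0,0.2,0.85],[0,0,0,0,0,0.2,0.85],[0,0,0,0,0,0,0.85]]'
python3 -m inch '[[0,0,0,0,0,0.2,0.85],[0,0,0,0,0,0.2,0.85],[0,0,0,0,0,0.2,0.85],[0,0,0,0,0,0,0.85]]'
```

```text
clock: 17.07
eef_pos: [531.8, -16.3, 219.4]
tcp_rot: [-3.142, 0.003, -0.003]
contact_force: [-1.0, -0.4, -0.3]
opening: 0.227
grasp_force: 39.2
clock: 17.4
eef_pos: [532.0, -16.3, 204.6]
tcp_rot: [-3.142, 0.003, -0.003]
contact_force: [0.9, -0.6, -0.3]
opening: 0.233
grasp_force: 39.2
```

```bash
python3 -m inch '[[0,0,0,0,0,0.3,0.85],[0,0,0,0,0,0.3,0.85],[0,0,0,0,0,0.3,0.85],[0,0,0,0,0,0.3,0.85],[0,0,0,0,0,0.3,0.85],[0,0,0,0,0,0,0.85],[0,0,0,0,0,0,0.85]]'
python3 - <<'E'
from h import *
f=grab_frame("wrist"); save(f,"w12"); g=grab_frame("scene"); save(g,"s12")
t=r.sense()['eef_pos']; W=cloud(f); d=np.hypot(W[...,0]-531.3,W[...,1]+16)
for z in range(108,int(t[2])-15,4):
    q=W[(d<16)&(W[...,2]>=z)&(W[...,2]<z+4)]
    if len(q): print(z,len(q),q.mean(0).round(1),"y",q[:,1].min().round(1),q[:,1].max().round(1),"x",q[:,0].min().round(1),q[:,0].max().round(1))
a=cv2.imread("pics/s12.png")[140:240,210:310]; b=cv2.imread("pics/w12.png")[100:300,160:360]
cv2.imwrite("pics/c12.png",np.hstack([cv2.resize(x,(390,390),interpolation=cv2.INTER_CUBIC) for x in (a,b)]))
print(t)
E
```

```text
clock: 17.98
eef_pos: [532.2, -16.4, 167.7]
tcp_rot: [-3.142, 0.003, -0.003]
contact_force: [0.3, -0.6, -0.5]
opening: 0.233
grasp_force: 39.2
108 318 [536.9 -15.9 110.7] y -27.8 -3.6 x 524.6 543.5
112 473 [536.  -16.  114.6] y -27.7 -4.8 x 525.8 542.2
116 117 [535.2 -15.6 116.9] y -26.4 -5.6 x 528.6 541.6
120 20 [534.4 -16.2 121.7] y -19.2 -13.3 x 533.7 535.2
136 39 [540.5 -16.1 139.5] y -26.1 -6.5 x 536.8 542.2
140 291 [539.3 -16.2 141.4] y -26.1 -6.4 x 532.9 542.8
144 241 [538.5 -16.4 146.2] y -26.4 -4.3 x 532.4 542.0
148 164 [539.7 -15.4 150.2] y -27.6 -4.5 x 534.3 542.9
152 244 [539.2 -16.2 153.9] y -27.4 -4.2 x 533.8 543.2
[532.74445535 -16.38953455 168.54277731]
```

View pics/c12.png

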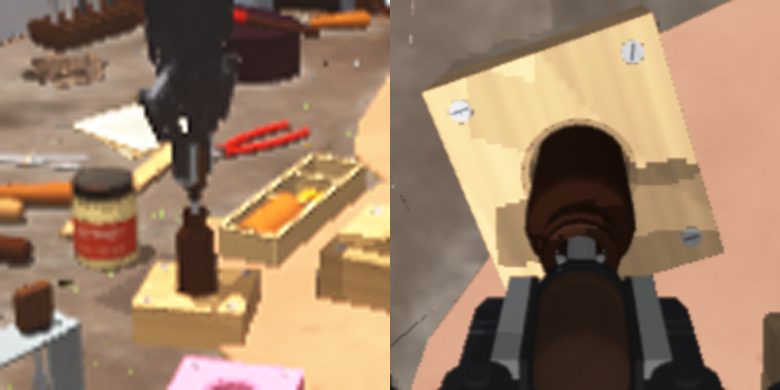

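The left half shows the rod entering the bottle mouth at (195,210). The right half shows it centred in the mouth at (580,250). I go on slowly, watching the force.

```bash
python3 -m inch '[[0,0,0,0,0,0.1,0.85],[0,0,0,0,0,0.1,0.85],[0,0,0,0,0,0.1,0.85],[0,0,0,0,0,0,0.85]]'
python3 -m inch '[[0,0,0,0,0,0.05,0.85],[0,0,0,0,0,0.05,0.85],[0,0,0,0,0,0,0.85]]'
python3 -m inch '[[0,0,0,0,0,0.05,0.85],[0,0,0,0,0,0.05,0.85],[0,0,0,0,0,0,0.85]]'
```

```text
clock: 18.42
eef_pos: [532.3, -16.3, 160.4]
tcp_rot: [-3.142, 0.002, -0.003]
contact_force: [0.5, 0.7, -1.3]
opening: 0.234
grasp_force: 39.2
clock: 18.67
eef_pos: [532.4, -16.4, 158.2]
tcp_rot: [-3.142, 0.002, -0.003]
contact_force: [-0.2, 0.3, -0.8]
opening: 0.232
grasp_force: 39.2
clock: 18.92
eef_pos: [532.4, -16.4, 155.7]
tcp_rot: [-3.142, 0.001, -0.003]
contact_force: [-0.3, -0.1, -0.5]
opening: 0.232
grasp_force: 39.2
```

```bash
python3 -m inch '[[0,0,0,0,0,0.05,0.85],[0,0,0,0,0,0.05,0.85],[0,0,0,0,0,0,0.85]]'
python3 -m inch '[[0,0,0,0,0,0.04,0.85],[0,0,0,0,0,0.04,0.85],[0,0,0,0,0,0,0.85]]'
python3 -m inch '[[0,0,0,0,0,0.04,0.85],[0,0,0,0,0,0,0.85]]'
```

```text
clock: 19.17
eef_pos: [532.4, -16.4, 153.1]
tcp_rot: [-3.142, 0.002, -0.003]
contact_force: [0.6, 0.5, -0.4]
opening: 0.23
grasp_force: 39.2
clock: 19.42
eef_pos: [532.6, -16.3, 151.3]
tcp_rot: [-3.142, 0.001, -0.003]
contact_force: [-0.4, -0.3, 0.9]
opening: 0.233
grasp_force: 39.3
clock: 19.58
eef_pos: [532.9, -16.4, 150.7]
tcp_rot: [3.142, 0.0, -0.003]
contact_force: [-0.3, 0.3, 3.8]
opening: 0.23
grasp_force: 39.8
```

Contact with the catches has begun at about TCP 151, as expected. I continue in 1 mm steps.

```bash
for i in 1; do python3 -m inch '[[0,0,0,0,0,0.04,0.85],[0,0,0,0,0,0,0.85]]'
python3 -m inch '[[0,0,0,0,0,0.04,0.85],[0,0,0,0,0,0,0.85]]'; done
```

```text
clock: 19.75
eef_pos: [532.9, -16.4, 149.7]
tcp_rot: [-3.142, 0.0, -0.003]
contact_force: [-0.7, 0.5, 2.1]
opening: 0.23
grasp_force: 39.6
clock: 19.92
eef_pos: [532.5, -16.4, 148.2]
tcp_rot: [3.142, 0.001, -0.003]
contact_force: [-0.7, 0.0, -0.3]
opening: 0.232
grasp_force: 39.3
```

```bash
python3 -m inch '[[0,0,0,0,0,0.04,0.85],[0,0,0,0,0,0,0.85]]'
python3 -m inch '[[0,0,0,0,0,0.03,0.85],[0,0,0,0,0,0,0.85]]'
```

```text
clock: 20.08
eef_pos: [532.3, -16.4, 147.0]
tcp_rot: [3.142, 0.002, -0.003]
contact_force: [-0.7, -1.1, -1.0]
opening: 0.233
grasp_force: 39.2
clock: 20.25
eef_pos: [532.1, -16.4, 146.1]
tcp_rot: [3.142, 0.002, -0.003]
contact_force: [-1.0, 0.2, -1.8]
opening: 0.231
grasp_force: 39.2
```

```bash
python3 -m inch '[[0,0,0,0,0,0.04,0.85],[0,0,0,0,0,0,0.85]]'
python3 -m inch '[[0,0,0,0,0,0.03,0.85],[0,0,0,0,0,0,0.85]]'
```

```text
clock: 20.42
eef_pos: [532.2, -16.4, 145.3]
tcp_rot: [3.142, 0.002, -0.003]
contact_force: [0.1, 0.3, -1.6]
opening: 0.234
grasp_force: 39.2
clock: 20.58
eef_pos: [532.6, -16.4, 145.0]
tcp_rot: [3.142, 0.001, -0.003]
contact_force: [-0.0, 0.5, 1.0]
opening: 0.231
grasp_force: 39.5
```

```bash
python3 -m inch '[[0,0,0,0,0,0.03,0.85],[0,0,0,0,0,0,0.85]]'
```

```text
clock: 20.75
eef_pos: [533.1, -16.4, 144.9]
tcp_rot: [3.142, -0.0, -0.003]
contact_force: [-1.5, -0.2, 7.6]
opening: 0.231
grasp_force: 40.2
```

```bash
python3 -m inch '[[0,0,0,0,0,0.02,0.85],[0,0,0,0,0,0,0.85],[0,0,0,0,0,0,0.85]]'
python3 - <<'E'
from h import *
f=grab_frame("wrist"); save(f,"w13")
t=r.sense()['eef_pos']; W=cloud(f); d=np.hypot(W[...,0]-531.3,W[...,1]+16)
for z in range(104,int(t[2]),3):
    q=W[(d<16)&(W[...,2]>=z)&(W[...,2]<z+3)]
    if len(q): print(z,len(q),q.mean(0).round(1),"y",q[:,1].min().round(1),q[:,1].max().round(1),"x",q[:,0].min().round(1),q[:,0].max().round(1))
E
```

```text
clock: 21.0
eef_pos: [533.4, -16.4, 144.9]
tcp_rot: [3.142, -0.001, -0.003]
contact_force: [-2.0, 0.5, 11.4]
opening: 0.23
grasp_force: 40.6
104 11 [541.8 -16.9 104.8] y -23.2 -11.5 x 540.1 542.7
107 72 [541.6 -16.7 109.1] y -27.6 -4.6 x 535.6 543.8
110 233 [540.8 -16.  111.3] y -27.5 -5.1 x 535.3 544.1
113 30 [541.6 -15.4 113.9] y -26.1 -8.8 x 537.6 543.1
116 245 [540.6 -16.4 117.9] y -26.1 -6.5 x 534.9 543.7
119 125 [540.2 -16.  120.5] y -26.2 -6.3 x 535.0 543.6
122 184 [539.5 -16.3 123.6] y -26.5 -5.7 x 533.7 543.1
125 99 [540.4 -15.9 126.4] y -26.1 -5.8 x 534.6 543.6
128 164 [540.3 -15.9 129.6] y -26.2 -5.6 x 535.2 543.6
131 157 [540.  -16.  132.4] y -26.4 -5.7 x 534.6 543.8
134 179 [540.3 -15.9 135.5] y -26.7 -6.0 x 534.6 543.9
137 190 [540.  -16.3 138.5] y -26.5 -5.9 x 534.9 543.9
140 199 [539.4 -16.6 141.5] y -26.3 -5.6 x 521.4 543.5
143 234 [539.8 -15.6 144.4] y -26.4 -5.5 x 522.7 543.9
```

The flange top measures about 118, the same small depth bias as the rim reading (115 for 116), so the stopper is home. I relax, release and retreat.

```bash
python3 -m inch '[[0,0,0,0,0,-0.04,0.85],[0,0,0,0,0,0,0.7],[0,0,0,0,0,0,0.4],[0,0,0,0,0,0,0],[0,0,0,0,0,0,0],[0,0,0,0,0,0,0],[0,0,0,0,0,0,0]]'
python3 -m inch '[[0,0,0,0,0,-0.3,0],[0,0,0,0,0,-0.6,0],[0,0,0,0,0,-0.8,0],[0,0,0,0,0,-0.8,0],[0,0,0,0,0,-0.8,0],[0,0,0,0,0,-0.5,0],[0,0,0,0,0,0,0],[0,0,0,0,0,0,0]]'
python3 - <<'E'
from h import *
f=grab_frame("wrist"); save(f,"w14"); g=grab_frame("scene"); save(g,"s14")
W=cloud(f); Z=W[...,2]; d=np.hypot(W[...,0]-531.3,W[...,1]+16)
m=(d<22)&(Z>140); P=W[m]; print("knob",m.sum(),np.percentile(Z[m],[50,98]).round(1),cv2.minEnclosingCircle(P[:,:2].astype(np.float32)))
m=(d<22)&(Z>115)&(Z<121); P=W[m]; print("flange",m.sum(),np.percentile(Z[m],[10,50,90]).round(1),cv2.minEnclosingCircle(P[:,:2].astype(np.float32)))
b=(d<35)&(Z>46)&(Z<86)&(f["pixels"].astype(int).sum(-1)<220); p,a,e=fitbottle(W[b],np.array([531.,-16,65]),np.array([.01,0,1.])); print("body",a.round(3),(p+a*(12-p[2])/a[2]).round(1),e.round(2))
x=cv2.imread("pics/s14.png")[140:260,180:320]; y=cv2.imread("pics/w14.png")
cv2.imwrite("pics/c14.png",cv2.resize(np.hstack([cv2.resize(x,(448,384),interpolation=cv2.INTER_CUBIC),y]),None,fx=.83,fy=.83))
print(r.sense()['eef_pos'],r.sense()['contact_force'])
E
```

```text
clock: 21.63
eef_pos: [532.5, -16.4, 144.5]
tcp_rot: [3.142, 0.001, -0.003]
contact_force: [-0.4, 0.2, 0.4]
opening: 0.983
grasp_force: 0.0
clock: 22.3
eef_pos: [532.9, -16.4, 240.3]
tcp_rot: [3.142, -0.0, -0.003]
contact_force: [-0.1, 0.6, -0.9]
opening: 0.999
grasp_force: 0.0
knob 2924 [292.7 296.9] ((540.6714477539062, -16.110654830932617), 19.577295303344727)
flange 155 [117.3 118.4 119.7] ((530.7367553710938, -16.267257690429688), 11.849315643310547)
body [-0.003 -0.001  1.   ] [530.2 -16.2  12. ] 0.15
[532.0696392  -16.33550251 238.83163444] [ 0.42388697 -0.91861121  0.02094255]
```

View pics/c14.png

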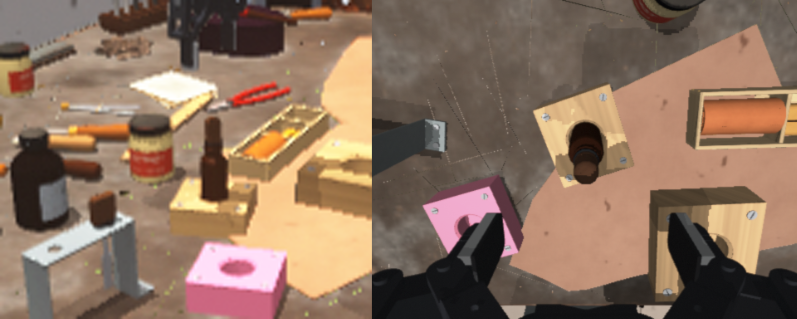

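The left half shows the bottle with the applicator standing upright in the small block (210,160), and the paddle still in the rack (103,207). The right half shows the knob at (585,170), everything upright. One last check, on the knob height, before handing in.

Run:
```python
from h import *
f=grab_frame("wrist"); W=cloud(f); Z=W[...,2]; d=np.hypot(W[...,0]-531.3,W[...,1]+16)
m=(d<14)&(Z>143)&(Z<160); print("knob top",m.sum(),np.percentile(Z[m],[50,80,95,99]).round(1))
h=Z[(d<13)&(Z>112)&(Z<124)]; print(np.histogram(h,bins=np.arange(112,124.5,.5))[0])
```

```text
knob top 755 [149.6 150.6 151.2 151.6]
[10  3  2  0  0  0  0  1  2  8 23 29 28 34 14  4  9  6  4  7  3 11  6  9]
```

```bash
python3 -c "
from rig import r
print(r.sign_off())"
```

```text
the job is handed in; nothing more can be done
None
```

I handed the job in at about 22 s (no verdict came back): by my last camera check the bottle stands upright in the small wooden block's well with the thin-rod applicator pressed home at about 11 N, and the paddle, jars and tray contents look unmoved.

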